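# Hang a pick-up probe in the guide bore of a capacitor carrier

### The job

Pick up the carrier with its two blue capacitors, carry it level and set it down on the middle of the copper earth plate, lengthwise along the plate, with both capacitors still standing in their cells. Then take the probe from its stand by the orange handle and lower its steel rod upright through the bore in the carrier's aluminium guide block until the red band is level with the top of the block; the probe must not touch the carrier or the capacitors at any time. Finish while still holding the probe there, motionless and centred in the bore with a clear gap all round, and leave the other things on the bench where they are.

Things in the scene. Friction and masses are not known exactly. Their poses are not given: they have to be found in the camera images.
- carrier_mid (a point): Loose carrier, 0.4 kg plus capacitors: black base 160 (x) by 70 (y) by 8 mm; on its middle an aluminium guide block 50 (x) by 44 (y) by 70 mm tall, top 78 mm above the underside; at each end, 52 mm from the middle along x, an open white cell 44 mm square, rim 40 mm above the underside. Point on the block's axis, 39 mm above the underside. Grasp the block across y, near its top. z up.
- bore_mouth (a point): Centre of the mouth of the vertical round bore in the guide block, at its top face, 39 mm above carrier_mid. The bore is 28 mm in diameter and 70 mm deep, closed by the base plate. Axes as the carrier's.
- cap_a_mid (a point): Blue can capacitor, 32 mm in diameter, 55 mm tall, 60 g, loose in the carrier's -x cell with 3 mm play all round; its foot is 11 mm and its top 66 mm above the carrier's underside. Point at its centre, half-way up; z up.
- cap_b_mid (a point): The same kind of capacitor in the carrier's +x cell. Point at its centre, half-way up; z up.
- earth_plate: Copper plate fixed on the bench, 220 (x) by 130 (y) by 6 mm; origin at the centre of its underside, x along its length, z up.
- probe_stand: Fixed stand: round steel foot 84 mm in diameter and a grey upright 36 by 36 mm with an 18 mm vertical hole; the top is 110 mm above the bench. Origin at the centre of its underside. The probe hangs in the hole, its flange on the top.
- probe_grip (a point): Centre of the probe's orange handle, a bar 20 by 20 mm, 50 mm tall (x, y: normals of its flat sides; z up). In the stand this point is 140 mm above the bench. Below the handle: a black flange 30 mm in diameter, 5 mm thick, then a steel rod 12 mm in diameter, 90 mm long. Probe 0.1 kg.
- probe_tip (a point): Centre of the lower end of the probe's rod, 120 mm below probe_grip along the probe's axis. A red band 6 mm wide goes round the rod, its middle 40 mm above this tip. z points up along the rod to the handle.
- parts_bin_mid (a point): Bystander: open cardboard bin 90 mm wide, 100 mm deep, 80 mm tall, with small parts. Point in its middle, 40 mm up.
- silver_can_mid (a point): Bystander: silver can capacitor standing upright, 60 mm in diameter, 85 mm tall. Point at its centre.
- driver: Bystander: screwdriver lying on the bench, about 200 mm long, handle to its -x.
Things that resemble listed ones, but are neither listed nor needed, are in the scene too. Of the things that look like the part that bears probe_grip, the largest one is meant.

How it is judged:
On the way, in this order (a step that is already met when the one before it is completed fails the run):
1. the carrier is held clear of the bench in the fingers (height (world z) of carrier_mid above 0.07 m and contact force between the fingers and carrier above 1 N), for 0.2 s.
2. the carrier stands released on the middle of the earth plate, lengthwise along it, both capacitors standing in their cells (horizontal distance between carrier_mid and earth_plate below 0.025 m and angle between the x axis of carrier_mid and the x axis of earth_plate, either way round below 0.2 rad and angle between carrier_mid's own z axis and vertical below 0.05 rad and z of carrier_mid in the frame of earth_plate below 0.049 m and contact force between carrier and earth_plate above 1 N and contact force between the fingers and carrier below 0.1 N and angle between each of cap_a_mid, cap_b_mid's own z axis and vertical below 0.22 rad and horizontal distance between cap_a_mid and bore_mouth between 0.042 and 0.062 m and z of each of cap_a_mid, cap_b_mid in the frame of carrier_mid below 0.005 m and horizontal distance between cap_b_mid and bore_mouth between 0.042 and 0.062 m), for 0.2 s.
At the end, for the whole second after the job is handed in: Carrier released flat on the plate, within 25 mm of its middle and 0.2 rad of lengthwise; capacitors standing in their cells; probe held still in the fingers, upright within 0.06 rad, tip within 5 mm of the bore axis and 30 to 50 mm below the mouth, not touching the carrier (all of step 2 and horizontal distance between probe_tip and bore_mouth below 0.005 m and z of probe_tip in the frame of bore_mouth between -0.05 and -0.03 m and angle between probe_tip's own z axis and vertical below 0.06 rad and contact force between the fingers and probe above 1 N and contact force between probe and carrier below 0.05 N and linear speed of probe below 0.01 m/s); the arm keeps its last pose, push and grip.
It fails at once if the carrier is tilted by more than 0.2 rad (angle between carrier_mid's own z axis and vertical above 0.2 rad).
It fails at once if the probe touches the carrier or a capacitor (contact force between probe and carrier above 0.2 N or contact force between probe and cap_a above 0.2 N or contact force between probe and cap_b above 0.2 N).
It fails at once if a bystander is moved by more than 20 mm (distance of any of parts_bin_mid, silver_can_mid, driver from where it was at the start of the episode above 0.02 m).
It also fails if it takes over 72 s, if anything falls off the work surface, if the arm or the gripper's body presses on something with over 40 N, if the wrist force passes 120 N, or if a joint passes its speed limit or range.

### The arm

A 7-joint arm with a two-finger parallel gripper is mounted at the origin on the work surface. World frame = base frame: x ahead of the robot, y to its left, z up, the work surface at z = 0. Lengths are in m, angles in rad, forces in N, time in s.
With the tool pointing down it reaches from about 0.425 to 0.925 m from the base axis. Payload 6.8 kg.
Tool frame: the origin (TCP) lies at the very end of the fingers, on their centre line; the grasp point (between the pads) lies 19 mm behind it; z points along the fingers, y is the direction in which the jaws open and shut (so a half turn about z gives the same grasp; the last joint's range is limited). The gripper opens to 85 mm and grips with 20 to 120 N. Pads are 22 mm wide; open, the fingers measure 114 mm over their backs; the gripper's body (76 mm by 85 mm) begins 54 mm behind the grasp point. The pads swing forward as they close: fully open they stand 13 mm farther back than shut.
Start: joints at [-1.341, 0.477, 0.022, 1.555, -0.011, 1.109, -0.083], TCP at [0.224, 0.637, 0.231] pointing down, gripper open.
Joint ranges: [-2.96, 2.96], [-0.34, 2.1], [-1.41, 1.46], [0.24, 2.44], [-1.37, 4.51], [0.17, 1.92], [-2.96, 2.96]. Speed limits (rad/s): [2.39, 2.39, 3.14, 3.14, 3.14, 3.14, 3.14].

### API

Orientations are given as a unit quaternion [w, x, y, z].
In Python, from station import bot, read_camera gives the robot as it stands.
- The arm moves only by the tool arm_command, never from a script. Its argument "increments" is a list of rows, each an object with "travel": the shift along the tool's x, y, z in cm, a list of three; "spin": the turn about the tool's z in rad. A call has 1 to 12 rows; each row is the pose to reach, as a shift and turn from the pose commanded when the call began, along the tool's axes at that moment; what a row does not reach only later rows make up. A row lasts 1/12 s, in which the tool goes at most 41.7 mm and 7.16 degrees, less where a joint would pass 70% of its speed; a pose out of reach is approached as far as the arm can. A call with a gripper value outside its range is refused whole. "gripper" is the finger opening in cm, from 0 to 8.54, set as the call begins (left out, the last holds). The fingers move at their own pace and stop on an object; "force" is the grip in N (left out, the last holds). Time passes only in rows, so rows that repeat a pose let the fingers close. It gives the time, the measured TCP pose, the force and the opening at its end, in the units of the state.
- bot.get_obs(): the state, without advancing time (a new reading comes with each control period).
- read_camera(name): name is "side" or "top"; returns a dict with "image" (480x640x3 uint8, blue, green, red), "fx", "fy", "cx", "cy" (pixels), "k1" (the pictures are not rectified: a ray, as slopes to the right and down, at radius r is drawn at 1 + k1 r^2 times it, then the intrinsics apply), "eye" and "rotation" of the camera in the world. Camera axes: x right, y down, z forward; pixel columns grow to the right and rows downward; lengths in m; the calibration is good to about 2 mm. A picture is of the moment at which its call begins. There is no depth.
- bot.hand_in(): hands the job in, once; it reports no verdict.
The state is a dict: "t": time; "q": joint angles; "joint_vel": joint speeds; "joint_torque": joint torques, N m; "eef_pos": TCP position; "tool_rot": TCP orientation; "contact_force": force on the tool from outside, world axes, zero at the start; "torque": the same for the moment, N m; "gripper_width": opening from 0.0 (shut) to 1.0 (fully open).
Only numpy, scipy, OpenCV 4.12 (cv2) and the standard library are available. Lean on these libraries where they do the work, as an engineer would, in place of code of your own. Each camera call takes 0.05 s, during which the arm holds its last target.

## Working session

There is one attempt and no reset: what is moved stays moved. The work goes in short steps, Python scripts to look and compute and a tool call to move; the robot and the scene stay as the last step left them, time stands still between calls to the robot, and variables do not carry over. Pictures are saved under pics/ and viewed, and the job is handed in when it is done.

Besides the shell and the picture viewer there is one more tool, called after "Call:" as name(argument=value, ...), one argument or row to a line, values as JSON. arm_command: Moves the arm, as the interface text tells. Its arguments: {"type":"object","properties":{"increments":{"type":"array"},"gripper":{"type":"number"},"force":{"type":"number"}},"required":["increments"]}

```bash
ls; mkdir -p pics; python3 - <<'E'
from station import bot, read_camera
import cv2
for n in ("side","top"):
    c=read_camera(n); cv2.imwrite(f"pics/{n}0.png",c["image"])
    print(n,{k:v for k,v in c.items() if k!="image"})
o=bot.get_obs(); print(o)
E
```

```text
pics
side {'fx': 547.8292261337086, 'fy': 547.8292261337086, 'cx': 311.1744987396561, 'cy': 240.3635998201171, 'k1': -0.08057981365310045, 'eye': array([0.35912543, 0.65071901, 0.75169153]), 'rotation': array([ 0.05988661, -0.14886626,  0.9029848 , -0.39858609])}
top {'fx': 511.05196229113386, 'fy': 511.05196229113386, 'cx': 325.3357655766956, 'cy': 240.43511127113834, 'k1': -0.04720202298742431, 'eye': array([0.52460727, 0.00144216, 1.16682045]), 'rotation': array([-0.02321185,  0.71579742, -0.69761674,  0.02064361])}
{'t': 0.1, 'q': array([-1.34109352,  0.47771727,  0.02234781,  1.55632391, -0.01149613,
        1.10928022, -0.08306725]), 'joint_vel': array([ 7.57916871e-04, -9.91815000e-04, -6.44823567e-04, -1.22177707e-03,
       -2.87820838e-04, -2.71608350e-04,  4.35617766e-05]), 'joint_torque': array([ 3.57343277e-03, -5.97764182e+01,  1.61309447e+00, -2.81955868e+01,
        1.27221723e-02,  5.08646583e-03,  2.97755335e-06]), 'eef_pos': array([0.22354773, 0.6363638 , 0.23043524]), 'tool_rot': array([-7.42248870e-05,  1.68074683e-01,  9.85773940e-01, -7.96792121e-04]), 'contact_force': array([-0.23562872,  0.73124251,  0.54653677]), 'torque': array([ 0.01061094, -0.05908747, -0.05060679]), 'gripper_width': 1.0016148616294531}
```

View pics/side0.png

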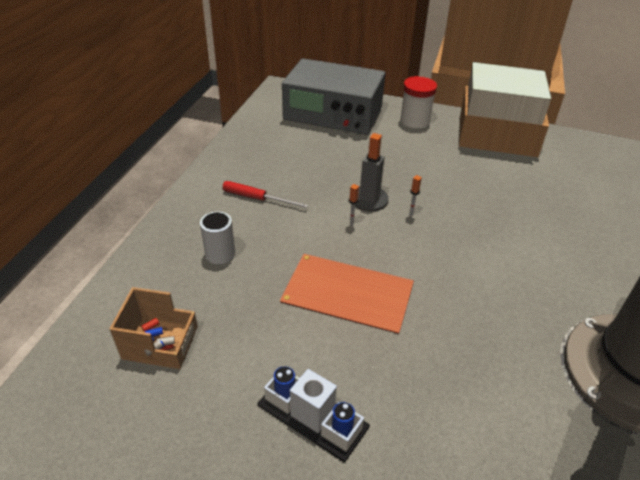

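View pics/top0.png

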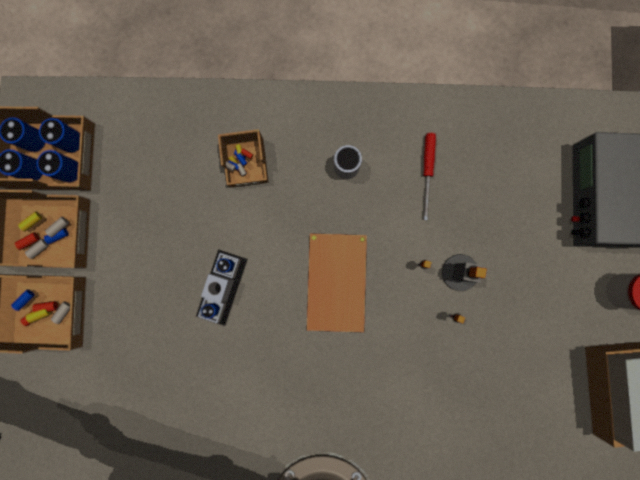

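The top view has the carrier at about (221,287), the plate at about (337,283) and the stand with the large probe at about (462,272). There are three orange-handled probes. In the side view they are at (375,146) in the stand, (354,193) and (416,185). The one in the stand is the largest and fits the description. I'll check it in an enlarged crop.

```bash
cat > h.py <<'E'
import numpy as np, cv2
from scipy.spatial.transform import Rotation as R
from station import bot, read_camera
def cam(n):
    c=read_camera(n); q=c["rotation"]; c["R"]=R.from_quat([q[1],q[2],q[3],q[0]]).as_matrix()
    c["K"]=np.array([[c["fx"],0,c["cx"]],[0,c["fy"],c["cy"]],[0,0,1]]); c["D"]=np.array([c["k1"],0,0,0.]); return c
def proj(c,P):
    P=np.atleast_2d(np.asarray(P,float)); Rc=c["R"].T
    return cv2.projectPoints(P,cv2.Rodrigues(Rc)[0],-Rc@c["eye"],c["K"],c["D"])[0][:,0]
def ray(c,uv):
    u=cv2.undistortPoints(np.array(uv,float).reshape(-1,1,2),c["K"],c["D"])[:,0]
    d=np.c_[u,np.ones(len(u))]@c["R"].T; return d
def onz(c,uv,z):
    d=ray(c,uv); return c["eye"]+d*((z-c["eye"][2])/d[:,2])[:,None]
def crop(c,x,y,w,h,s,name):
    im=cv2.resize(c["image"][y:y+h,x:x+w],None,fx=s,fy=s,interpolation=cv2.INTER_CUBIC)
    for i in range(0,w,10): cv2.line(im,(i*s,0),(i*s,4+4*(i%50==0)),(0,255,0),1)
    for i in range(0,h,10): cv2.line(im,(0,i*s),(4+4*(i%50==0),i*s),(0,255,0),1)
    cv2.imwrite("pics/"+name,im)
def drawpts(c,P,name,x,y,w,h,s):
    im=cv2.resize(c["image"][y:y+h,x:x+w],None,fx=s,fy=s,interpolation=cv2.INTER_CUBIC)
    for p in proj(c,P): cv2.circle(im,(int((p[0]-x+.5)*s),int((p[1]-y+.5)*s)),2,(0,255,0),-1)
    cv2.imwrite("pics/"+name,im)
E
python3 - <<'E'
from h import *
s=cam("side");t=cam("top")
a=lambda im:im
def big(c,x,y,w,h,sc): return cv2.resize(c["image"][y:y+h,x:x+w],(w*sc,h*sc),interpolation=cv2.INTER_CUBIC)
cv2.imwrite("pics/car.png",np.hstack([big(s,250,355,130,110,3),big(t,170,235,130,110,3)]))
cv2.imwrite("pics/prb.png",np.hstack([big(s,330,125,100,120,4),big(t,400,230,100,120,4)]))
print("plate top",onz(t,[[310,235],[366,236],[366,332],[307,331]],.006)); print("plate side",onz(s,[[304,257],[414,280],[400,329],[282,298]],.006))
E
```

```text
plate top [[ 0.6081502   0.04182945  0.006     ]
 [ 0.60913622 -0.08571912  0.006     ]
 [ 0.39225075 -0.09038672  0.006     ]
 [ 0.39106333  0.04263942  0.006     ]]
plate side [[ 0.60767971 -0.07451036  0.006     ]
 [ 0.39212619 -0.08333821  0.006     ]
 [ 0.39338883  0.03977265  0.006     ]
 [ 0.61065078  0.03906098  0.006     ]]
```

View pics/car.png

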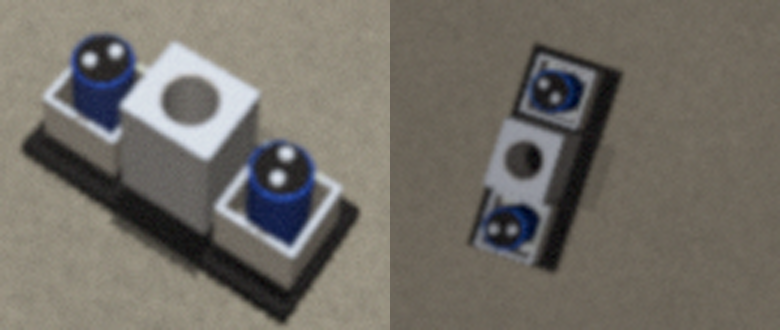

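View pics/prb.png

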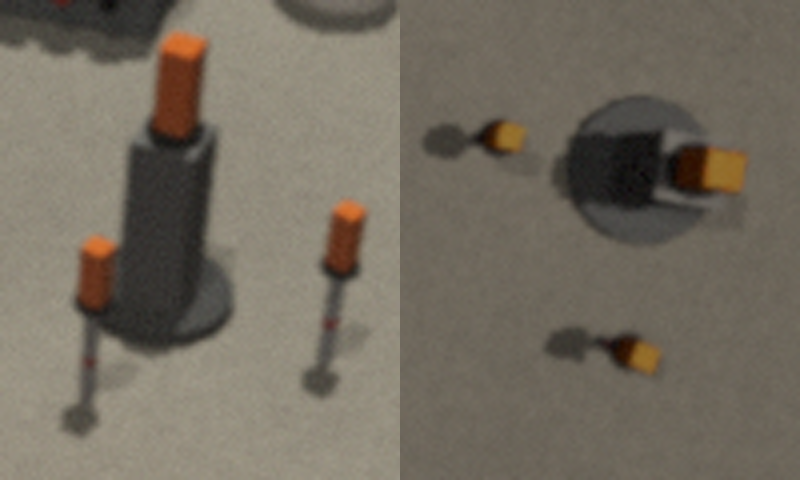

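The crop confirms the probe: the one seated in the stand has a clearly bigger handle than the two look-alikes at side (354,193) and (416,185). Next I fit the poses.

```bash
cat > fit1.py <<'E'
from h import *
from scipy.optimize import least_squares
s=cam("side");t=cam("top")
def fit(mod,obs,x0,cams):
    f=lambda p:np.concatenate([ (proj(c,mod(p,M))-np.array(uv)).ravel() for c,M,uv in obs if c in cams or 1])
    r=least_squares(f,x0,loss="soft_l1"); return r.x,f(r.x)
def mod(z0):
    def m(p,M):
        M=np.array(M,float);c,sn=np.cos(p[2]),np.sin(p[2])
        return np.c_[p[0]+c*M[:,0]-sn*M[:,1],p[1]+sn*M[:,0]+c*M[:,1],M[:,2]+z0]
    return m
S=lambda L,ox,oy,k,dx=0:[((u-dx+.5)/k-.5+ox,(v+.5)/k-.5+oy) for u,v in L]
top=S([(537,45),(620,72),(555,271),(470,243),(523,160),(500,118),(484,186)],170,235,3,390)
B=[(.08,.035,.008),(.08,-.035,.008),(-.08,-.035,.008),(-.08,.035,.008),(0,0,.078),(.025,.022,.078),(-.025,.022,.078)]
# side: camera at +y side looking -x? block top corners
sd=S([(172,42),(260,97),(208,160),(122,103),(190,101)],250,355,3)
print("side block",onz(s,sd,.078)); print("top bore",onz(t,top[4:],.078)); print("base",onz(t,top[:4],.008))
E
python3 fit1.py; python3 - <<'E'
from h import *
s=cam("side");t=cam("top")
S=lambda L,ox,oy,k,dx=0:[((u-dx+.5)/k-.5+ox,(v+.5)/k-.5+oy) for u,v in L]
print("handle top side",onz(s,S([(170,34),(208,41),(197,54),(160,47)],330,125,4),.165))
print("handle top top",onz(t,S([(706,150),(745,153),(742,192),(702,188)],400,230,4,400),.165))
print("stand top side",onz(s,S([(132,138),(152,118),(216,128),(201,158)],330,125,4),.110))
print("foot top", onz(t,S([(640,171)],400,230,4,400),.005))
E
```

```text
side block [[0.50364995 0.21452835 0.078     ]
 [0.45437288 0.23038267 0.078     ]
 [0.46736668 0.27009696 0.078     ]
 [0.51491418 0.25448093 0.078     ]
 [0.48499073 0.24309223 0.078     ]]
top bore [[0.48465804 0.24064739 0.078     ]
 [0.5139527  0.25820541 0.078     ]
 [0.4654972  0.2677756  0.078     ]]
base [[0.56926144 0.24867879 0.008     ]
 [0.55046223 0.1848344  0.008     ]
 [0.39952644 0.22878819 0.008     ]
 [0.41859555 0.29389333 0.008     ]]
handle top side [[ 0.54139696 -0.30629471  0.165     ]
 [ 0.52160859 -0.30629628  0.165     ]
 [ 0.52406644 -0.29231194  0.165     ]
 [ 0.54321535 -0.29243365  0.165     ]]
handle top top [[ 0.54185716 -0.2915955   0.165     ]
 [ 0.54085309 -0.31091438  0.165     ]
 [ 0.52169529 -0.30958609  0.165     ]
 [ 0.52318416 -0.28979037  0.165     ]]
stand top side [[ 0.55284119 -0.28908195  0.11      ]
 [ 0.54754777 -0.31080474  0.11      ]
 [ 0.51352543 -0.31297446  0.11      ]
 [ 0.51470765 -0.28329963  0.11      ]]
foot top [[ 0.53175674 -0.30071106  0.005     ]]
```

```bash
cat > go.py <<'E'
import sys
from h import *
def go(x,y,z,ya):
    o=bot.get_obs(); q=o["tool_rot"]; M=R.from_quat([q[1],q[2],q[3],q[0]]).as_matrix()
    d=M.T@(np.array([x,y,z])-o["eef_pos"])*100
    a=np.arctan2(M[1,1],M[0,1]); s=-((ya-a+np.pi/2)%np.pi-np.pi/2)
    print("t %.2f pos %s ya %.3f tilt %.4f  F %s w %.3f"%(o["t"],np.round(o["eef_pos"],4),a,np.arccos(-M[2,2]),np.round(o["contact_force"],2),o["gripper_width"]))
    print("travel cm",np.round(d,2),"spin",round(s,3),"n>=",round(np.linalg.norm(d)/4.17,1))
if __name__=="__main__": go(*map(float,sys.argv[1:5]))
E
python3 go.py 0.485 0.2415 0.16 1.276
```

```text
t 0.40 pos [0.2237 0.6368 0.2312] ya 1.233 tilt 0.0002  F [ 0.54 -0.22 -0.38] w 0.995
travel cm [-37.76 -28.63   7.12] spin -0.043 n>= 11.5
```

Call:
arm_command(
  increments=[
    {"travel": [-1.5,-1.1,0.2],"spin": 0},
    {"travel": [-4.5,-3.4,0.7],"spin": 0},
    {"travel": [-7.5,-5.7,1.3],"spin": -0.01},
    {"travel": [-10.6,-8.1,1.9],"spin": -0.01},
    {"travel": [-13.8,-10.5,2.5],"spin": -0.02},
    {"travel": [-17,-12.9,3.1],"spin": -0.02},
    {"travel": [-20.2,-15.3,3.7],"spin": -0.02},
    {"travel": [-23.4,-17.7,4.3],"spin": -0.03},
    {"travel": [-26.6,-20.1,4.9],"spin": -0.03},
    {"travel": [-29.8,-22.6,5.5],"spin": -0.04},
    {"travel": [-32.8,-24.9,6],"spin": -0.043},
    {"travel": [-35.3,-26.8,6.5],"spin": -0.043},
  ],
  gripper=8.5,
  force=40,
)

```text
t: 1.4
eef_pos: [0.4694, 0.264, 0.1664]
tool_rot: [0.0, 0.148, 0.989, -0.0]
contact_force: [-0.8, -0.2, 0.3]
gripper_width: 0.995
```

Call:
arm_command(
  increments=[
    {"travel": [-1.5,-1.1,0.4],"spin": 0},
    {"travel": [-2.2,-1.6,0.6],"spin": 0},
    {"travel": [-2.46,-1.83,0.62],"spin": 0},
    {"travel": [-2.46,-1.83,0.62],"spin": 0},
    {"travel": [-2.46,-1.83,0.62],"spin": 0},
    {"travel": [-2.46,-1.83,0.62],"spin": 0},
  ],
)

```text
t: 1.9
eef_pos: [0.4853, 0.2443, 0.1603]
tool_rot: [-0.0, 0.145, 0.989, 0.0]
contact_force: [-0.4, -0.4, 0.5]
gripper_width: 0.995
```

```bash
python3 go.py 0.485 0.2415 0.16 1.276; python3 - <<'E'
from h import *
s=cam("side");t=cam("top")
big=lambda c,x,y,w,h,sc: cv2.resize(c["image"][y:y+h,x:x+w],(w*sc,h*sc),interpolation=cv2.INTER_CUBIC)
cv2.imwrite("pics/a.png",np.hstack([big(s,190,260,200,200,2),big(t,130,190,200,200,2)]))
E
```

```text
t 1.90 pos [0.4853 0.2443 0.1603] ya 1.279 tilt 0.0010  F [-0.42 -0.42  0.46] w 0.995
travel cm [-0.05 -0.28  0.03] spin 0.003 n>= 0.1
```

View pics/a.png

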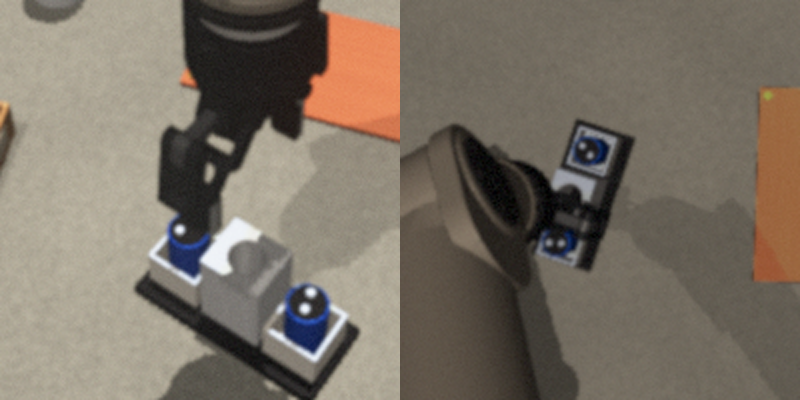

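```bash
python3 - <<'E'
from h import *
s=cam("side")
o=bot.get_obs();q=o["tool_rot"];M=R.from_quat([q[1],q[2],q[3],q[0]]).as_matrix()
P=[o["eef_pos"]+M@np.array([x,sg*y,-z]) for x in(-.011,.011) for y in(.0425,.057) for sg in (1,-1) for z in (0.013,)]
drawpts(s,P+[o["eef_pos"]],"b.png",240,320,130,110,6)
E
```

```text
(no output)
```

View pics/b.png

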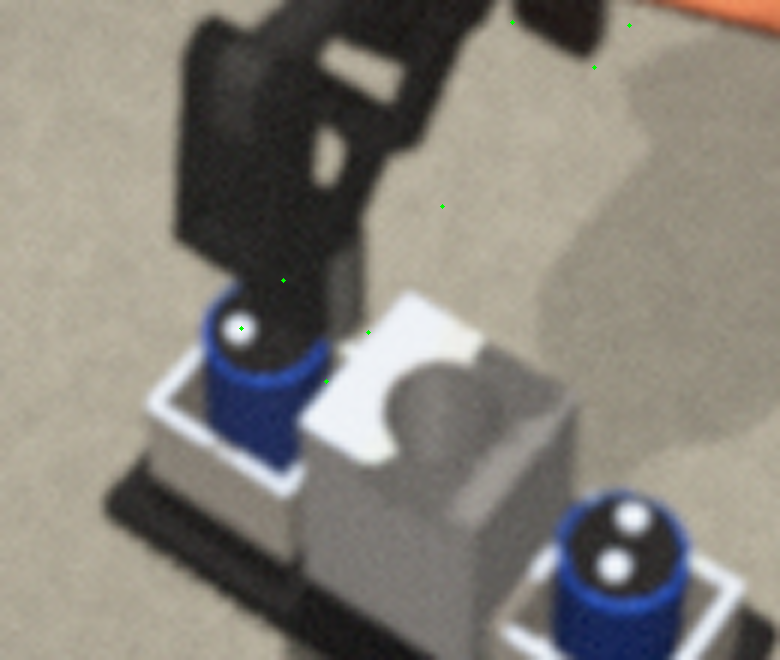

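Call:
arm_command(
  increments=[
    {"travel": [0,-0.28,0],"spin": 0},
    {"travel": [0,-0.28,1],"spin": 0},
    {"travel": [0,-0.28,2.5],"spin": 0},
    {"travel": [0,-0.28,4],"spin": 0},
    {"travel": [0,-0.28,5],"spin": 0},
    {"travel": [0,-0.28,5.5],"spin": 0},
    {"travel": [0,-0.28,5.5],"spin": 0},
    {"travel": [0,-0.28,5.5],"spin": 0},
  ],
)

```text
t: 2.72
eef_pos: [0.4854, 0.2397, 0.105]
tool_rot: [-0.0, 0.147, 0.989, -0.0]
contact_force: [0.0, -1.0, -0.1]
gripper_width: 0.998
```

```bash
python3 go.py 0.485 0.2415 0.045 1.276
```

```text
t 2.72 pos [0.4854 0.2397 0.105 ] ya 1.276 tilt 0.0003  F [ 0.04 -0.95 -0.08] w 0.998
travel cm [0.09 0.16 6.  ] spin -0.0 n>= 1.4
```

Call:
arm_command(
  increments=[
    {"travel": [0,0.1,1],"spin": 0},
    {"travel": [0,0.1,2.2],"spin": 0},
    {"travel": [0,0.1,3.5],"spin": 0},
    {"travel": [0,0.1,4.7],"spin": 0},
    {"travel": [0,0.1,5.6],"spin": 0},
    {"travel": [0,0.1,6],"spin": 0},
    {"travel": [0,0.1,6],"spin": 0},
    {"travel": [0,0.1,6],"spin": 0},
    {"travel": [0,0.1,6],"spin": 0},
  ],
)

```text
t: 3.47
eef_pos: [0.4861, 0.2409, 0.0456]
tool_rot: [0.0, 0.147, 0.989, 0.0]
contact_force: [0.3, -0.5, -0.5]
gripper_width: 0.996
```

Call:
arm_command(
  increments=[
    {"travel": [0,0,0],"spin": 0},
    {"travel": [0,0,0],"spin": 0},
    {"travel": [0,0,0],"spin": 0},
    {"travel": [0,0,0],"spin": 0},
    {"travel": [0,0,0],"spin": 0},
    {"travel": [0,0,0],"spin": 0},
    {"travel": [0,0,0],"spin": 0},
    {"travel": [0,0,0],"spin": 0},
    {"travel": [0,0,0],"spin": 0},
    {"travel": [0,0,0],"spin": 0},
  ],
  gripper=3.5,
  force=50,
)

```text
t: 4.3
eef_pos: [0.4859, 0.2409, 0.0456]
tool_rot: [0.0, 0.147, 0.989, 0.0]
contact_force: [-0.4, 0.6, 6.7]
gripper_width: 0.507
```

```bash
python3 go.py 0.485 0.2415 0.045 1.276; python3 - <<'E'
from h import *
s=cam("side");t=cam("top")
big=lambda c,x,y,w,h,sc: cv2.resize(c["image"][y:y+h,x:x+w],(w*sc,h*sc),interpolation=cv2.INTER_CUBIC)
cv2.imwrite("pics/c.png",np.hstack([big(s,220,320,160,160,3),big(t,150,230,100,160,3)]))
E
```

```text
t 4.30 pos [0.4859 0.2409 0.0456] ya 1.276 tilt 0.0007  F [-0.38  0.58  6.7 ] w 0.507
travel cm [0.11 0.03 0.06] spin 0.0 n>= 0.0
```

View pics/c.png

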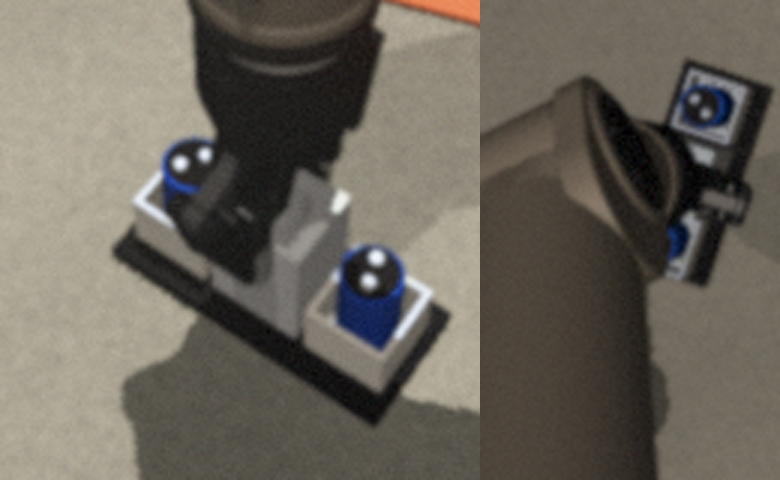

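Call:
arm_command(
  increments=[
    {"travel": [0,0,-0.2],"spin": 0},
    {"travel": [0,0,-0.7],"spin": 0},
    {"travel": [0,0,-1.4],"spin": 0},
    {"travel": [0,0,-2.2],"spin": 0},
    {"travel": [0,0,-3],"spin": 0},
    {"travel": [0,0,-3.8],"spin": 0},
    {"travel": [0,0,-4.6],"spin": 0},
    {"travel": [0,0,-5.3],"spin": 0},
    {"travel": [0,0,-5.8],"spin": 0},
    {"travel": [0,0,-6],"spin": 0},
    {"travel": [0,0,-6],"spin": 0},
    {"travel": [0,0,-6],"spin": 0},
  ],
)

```text
t: 5.4
eef_pos: [0.4855, 0.2406, 0.105]
tool_rot: [-0.0, 0.147, 0.989, -0.0]
contact_force: [-0.2, 0.8, -4.6]
gripper_width: 0.51
```

```bash
python3 go.py 0.501 -0.022 0.105 1.58; python3 - <<'E'
from h import *
s=cam("side")
crop(s,220,300,190,150,4,"d.png")
E
```

```text
t 5.40 pos [0.4855 0.2406 0.105 ] ya 1.276 tilt 0.0002  F [-0.18  0.76 -4.64] w 0.510
travel cm [ -9.12 -24.68   0.  ] spin -0.304 n>= 6.3
```

View pics/d.png

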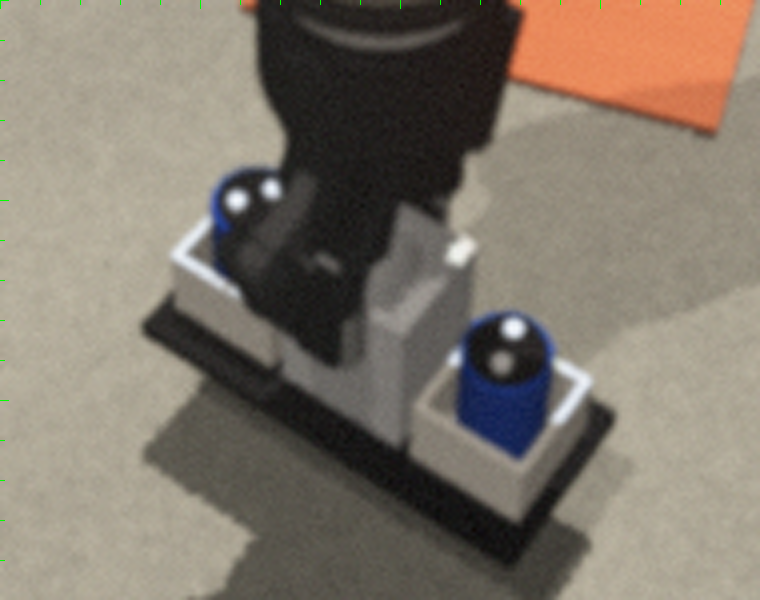

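Call:
arm_command(
  increments=[
    {"travel": [-0.03,-0.07,0],"spin": -0.003},
    {"travel": [-0.1,-0.3,0],"spin": -0.01},
    {"travel": [-0.27,-0.74,0],"spin": -0.03},
    {"travel": [-0.5,-1.36,0],"spin": -0.06},
    {"travel": [-0.82,-2.2,0],"spin": -0.09},
    {"travel": [-1.2,-3.2,0],"spin": -0.125},
    {"travel": [-1.64,-4.4,0],"spin": -0.16},
    {"travel": [-2.14,-5.8,0],"spin": -0.2},
    {"travel": [-2.7,-7.3,0],"spin": -0.24},
    {"travel": [-3.3,-8.9,0],"spin": -0.27},
    {"travel": [-3.9,-10.6,0],"spin": -0.295},
    {"travel": [-4.56,-12.34,0],"spin": -0.304},
  ],
)

```text
t: 6.45
eef_pos: [0.4932, 0.1083, 0.1049]
tool_rot: [-0.0, -0.006, 1.0, -0.0]
contact_force: [1.5, -0.4, -4.3]
gripper_width: 0.508
```

Call:
arm_command(
  increments=[
    {"travel": [-0.09,-1.8,0],"spin": 0},
    {"travel": [-0.18,-3.6,0],"spin": 0},
    {"travel": [-0.27,-5.3,0],"spin": 0},
    {"travel": [-0.35,-6.9,0],"spin": 0},
    {"travel": [-0.42,-8.4,0],"spin": 0},
    {"travel": [-0.48,-9.7,0],"spin": 0},
    {"travel": [-0.54,-10.8,0],"spin": 0},
    {"travel": [-0.58,-11.7,0],"spin": 0},
    {"travel": [-0.62,-12.4,0],"spin": 0},
    {"travel": [-0.64,-12.9,0],"spin": 0},
    {"travel": [-0.66,-13.1,0],"spin": 0},
    {"travel": [-0.66,-13.14,0],"spin": 0},
  ],
)

```text
t: 7.45
eef_pos: [0.5013, -0.0221, 0.1051]
tool_rot: [-0.0, -0.005, 1.0, 0.0]
contact_force: [-0.9, -0.2, -2.9]
gripper_width: 0.507
```

Call:
arm_command(
  increments=[
    {"travel": [0,0,0],"spin": 0},
    {"travel": [0,0,0],"spin": 0},
    {"travel": [0,0,0],"spin": 0},
  ],
)

```text
t: 7.7
eef_pos: [0.5012, -0.0214, 0.1051]
tool_rot: [-0.0, -0.005, 1.0, 0.0]
contact_force: [-0.3, 0.4, -5.1]
gripper_width: 0.509
```

```bash
python3 go.py 0.501 -0.022 0.0515 1.58; python3 - <<'E'
from h import *
s=cam("side");t=cam("top")
big=lambda c,x,y,w,h,sc: cv2.resize(c["image"][y:y+h,x:x+w],(w*sc,h*sc),interpolation=cv2.INTER_CUBIC)
cv2.imwrite("pics/e.png",np.hstack([big(s,240,190,190,160,2),big(t,260,200,160,160,2)]))
E
```

```text
t 7.70 pos [ 0.5012 -0.0214  0.1051] ya 1.581 tilt 0.0003  F [-0.29  0.37 -5.06] w 0.509
travel cm [ 0.02 -0.07  5.36] spin 0.001 n>= 1.3
```

View pics/e.png

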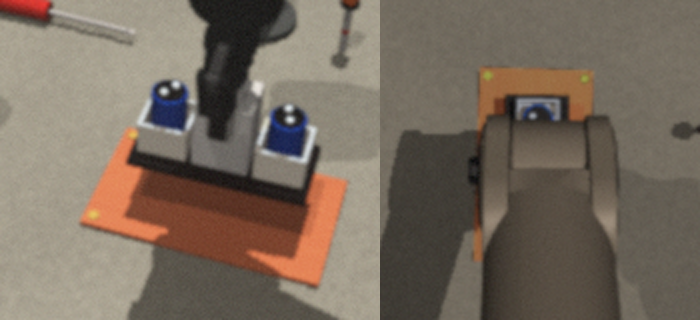

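Call:
arm_command(
  increments=[
    {"travel": [0,0,0.3],"spin": 0},
    {"travel": [0,0,0.9],"spin": 0},
    {"travel": [0,0,1.7],"spin": 0},
    {"travel": [0,0,2.5],"spin": 0},
    {"travel": [0,0,3.3],"spin": 0},
    {"travel": [0,0,4],"spin": 0},
    {"travel": [0,0,4.5],"spin": 0},
    {"travel": [0,0,4.9],"spin": 0},
    {"travel": [0,0,5.1],"spin": 0},
    {"travel": [0,0,5.2],"spin": 0},
    {"travel": [0,0,5.25],"spin": 0},
    {"travel": [0,0,5.25],"spin": 0},
  ],
)

```text
t: 8.8
eef_pos: [0.5014, -0.022, 0.0527]
tool_rot: [0.0, -0.005, 1.0, 0.0]
contact_force: [-0.2, -0.0, -4.0]
gripper_width: 0.506
```

Call:
arm_command(
  increments=[
    {"travel": [0,0,0.05],"spin": 0},
    {"travel": [0,0,0.08],"spin": 0},
    {"travel": [0,0,0.1],"spin": 0},
    {"travel": [0,0,0.1],"spin": 0},
    {"travel": [0,0,0.1],"spin": 0},
  ],
)

```text
t: 9.22
eef_pos: [0.5012, -0.022, 0.0517]
tool_rot: [0.0, -0.005, 1.0, 0.0]
contact_force: [-0.3, -0.5, -4.6]
gripper_width: 0.507
```

Call:
arm_command(
  increments=[
    {"travel": [0,0,0.04],"spin": 0},
    {"travel": [0,0,0.08],"spin": 0},
    {"travel": [0,0,0.1],"spin": 0},
    {"travel": [0,0,0.1],"spin": 0},
    {"travel": [0,0,0.1],"spin": 0},
  ],
)

```text
t: 9.63
eef_pos: [0.5013, -0.0219, 0.0515]
tool_rot: [0.0, -0.005, 1.0, 0.0]
contact_force: [-4.2, 0.5, 8.8]
gripper_width: 0.509
```

Call:
arm_command(
  increments=[
    {"travel": [0,0,0],"spin": 0},
    {"travel": [0,0,0],"spin": 0},
    {"travel": [0,0,0],"spin": 0},
    {"travel": [0,0,0],"spin": 0},
    {"travel": [0,0,0],"spin": 0},
    {"travel": [0,0,0],"spin": 0},
  ],
  gripper=8.5,
)

```text
t: 10.13
eef_pos: [0.5013, -0.022, 0.0506]
tool_rot: [0.0, -0.005, 1.0, -0.0]
contact_force: [0.2, 0.3, 0.5]
gripper_width: 0.995
```

```bash
python3 go.py 0.501 -0.022 0.22 1.58; python3 - <<'E'
from h import *
s=cam("side")
crop(s,260,190,180,150,4,"f.png")
E
```

```text
t 10.13 pos [ 0.5013 -0.022   0.0506] ya 1.580 tilt 0.0001  F [0.2  0.25 0.51] w 0.995
travel cm [  0.03   0.   -16.94] spin 0.0 n>= 4.1
```

View pics/f.png

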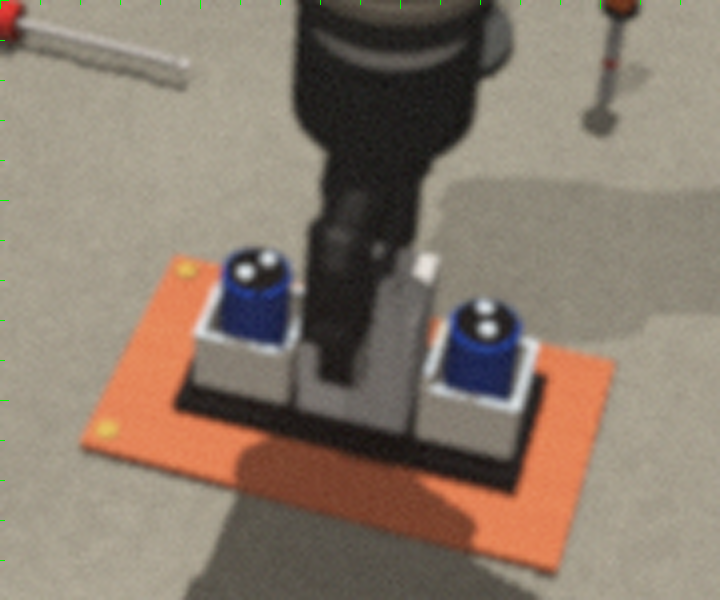

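Call:
arm_command(
  increments=[
    {"travel": [0,0,-0.4],"spin": 0},
    {"travel": [0,0,-1.2],"spin": 0},
    {"travel": [0,0,-2.5],"spin": 0},
    {"travel": [0,0,-4.3],"spin": 0},
    {"travel": [0,0,-6.5],"spin": 0},
    {"travel": [0,0,-9],"spin": 0},
    {"travel": [0,0,-11.5],"spin": 0},
    {"travel": [0,0,-13.7],"spin": 0},
    {"travel": [0,0,-15.3],"spin": 0},
    {"travel": [0,0,-16.4],"spin": 0},
    {"travel": [0,0,-17],"spin": 0},
    {"travel": [0,0,-17],"spin": 0},
  ],
)

```text
t: 11.18
eef_pos: [0.5018, -0.022, 0.2218]
tool_rot: [0.001, -0.005, 1.0, 0.0]
contact_force: [-0.7, -0.4, -0.1]
gripper_width: 0.991
```

```bash
python3 go.py 0.532 -0.3005 0.22 1.571
```

```text
t 11.18 pos [ 0.5018 -0.022   0.2218] ya 1.580 tilt 0.0022  F [-0.75 -0.35 -0.07] w 0.991
travel cm [ -2.77 -27.88   0.18] spin 0.009 n>= 6.7
```

Call:
arm_command(
  increments=[
    {"travel": [-0.1,-1,0],"spin": 0.01},
    {"travel": [-0.3,-3,0],"spin": 0.01},
    {"travel": [-0.6,-6,0],"spin": 0.01},
    {"travel": [-0.9,-9,0],"spin": 0.01},
    {"travel": [-1.2,-12,0],"spin": 0.01},
    {"travel": [-1.5,-15,0],"spin": 0.01},
    {"travel": [-1.8,-18,0],"spin": 0.01},
    {"travel": [-2.1,-21,0],"spin": 0.01},
    {"travel": [-2.4,-24,0],"spin": 0.01},
    {"travel": [-2.6,-26,0],"spin": 0.01},
    {"travel": [-2.7,-27.4,0],"spin": 0.01},
    {"travel": [-2.77,-27.88,0],"spin": 0.01},
  ],
)

```text
t: 12.18
eef_pos: [0.53, -0.3036, 0.2192]
tool_rot: [-0.001, 0.002, 1.0, -0.0]
contact_force: [-0.3, -0.4, 0.4]
gripper_width: 0.996
```

Call:
arm_command(
  increments=[
    {"travel": [0,0,0],"spin": 0},
    {"travel": [0,0,0],"spin": 0},
    {"travel": [0,0,0],"spin": 0},
  ],
)

```text
t: 12.43
eef_pos: [0.5317, -0.2987, 0.2203]
tool_rot: [-0.0, -0.001, 1.0, 0.001]
contact_force: [0.2, -0.0, -0.8]
gripper_width: 0.995
```

```bash
python3 go.py 0.532 -0.3005 0.123 1.571; python3 - <<'E'
from h import *
s=cam("side");t=cam("top")
o=bot.get_obs();q=o["tool_rot"];M=R.from_quat([q[1],q[2],q[3],q[0]]).as_matrix()
P=[o["eef_pos"]+M@np.array([x,sg*y,-z]) for x in(-.011,.011) for y in(.0425,) for sg in (1,-1) for z in (0.013,)]
P+=[[.532+a,-.3005+b,.165] for a in(-.01,.01) for b in(-.01,.01)]
drawpts(s,P,"g.png",310,80,130,130,5)
cv2.imwrite("pics/t2.png",t["image"])
crop(t,180,180,300,200,2,"g2.png")
E
```

```text
t 12.43 pos [ 0.5317 -0.2987  0.2203] ya 1.572 tilt 0.0013  F [ 0.18 -0.02 -0.83] w 0.995
travel cm [-0.03 -0.19  9.73] spin 0.001 n>= 2.3
```

View pics/g.png

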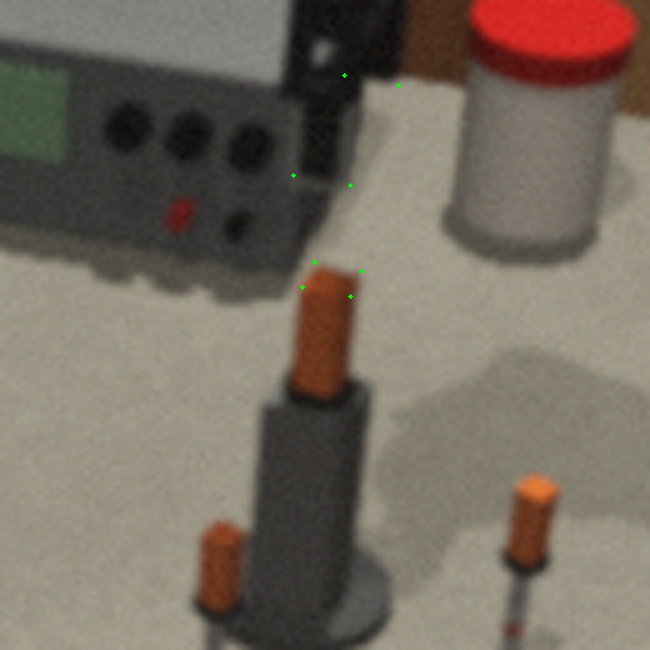

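View pics/g2.png

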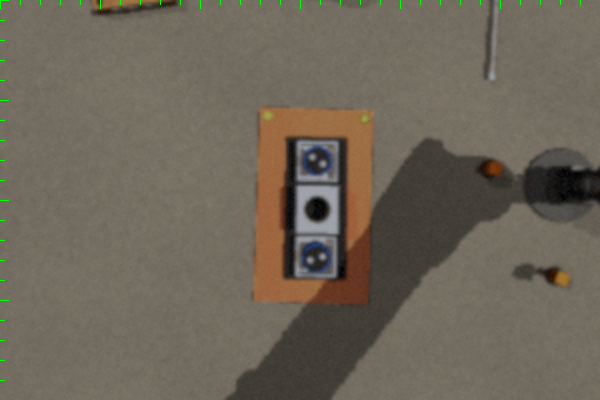

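Call:
arm_command(
  increments=[
    {"travel": [0,-0.1,0.3],"spin": 0},
    {"travel": [0,-0.1,1],"spin": 0},
    {"travel": [0,-0.1,2],"spin": 0},
    {"travel": [0,-0.1,3.2],"spin": 0},
    {"travel": [0,-0.1,4.5],"spin": 0},
    {"travel": [0,-0.1,5.8],"spin": 0},
    {"travel": [0,-0.1,7],"spin": 0},
    {"travel": [0,-0.1,8.1],"spin": 0},
    {"travel": [0,-0.1,9],"spin": 0},
    {"travel": [0,-0.1,9.5],"spin": 0},
    {"travel": [0,-0.1,9.7],"spin": 0},
    {"travel": [0,-0.1,9.7],"spin": 0},
  ],
)

```text
t: 13.53
eef_pos: [0.5313, -0.3016, 0.1232]
tool_rot: [-0.0, 0.0, 1.0, 0.0]
contact_force: [0.4, 0.6, 0.3]
gripper_width: 0.995
```

```bash
python3 go.py 0.532 -0.3005 0.123 1.571; python3 - <<'E'
from h import *
s=cam("side");t=cam("top")
crop(s,310,80,130,130,5,"i.png")
crop(t,400,200,140,130,5,"i2.png")
E
```

```text
t 13.53 pos [ 0.5313 -0.3016  0.1232] ya 1.570 tilt 0.0005  F [0.44 0.57 0.29] w 0.995
travel cm [-0.07  0.11  0.02] spin -0.001 n>= 0.0
```

View pics/i.png

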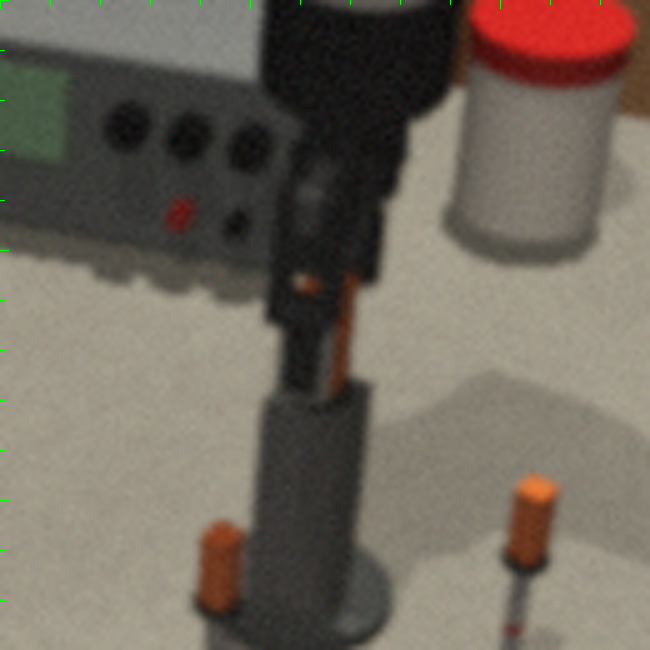

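View pics/i2.png

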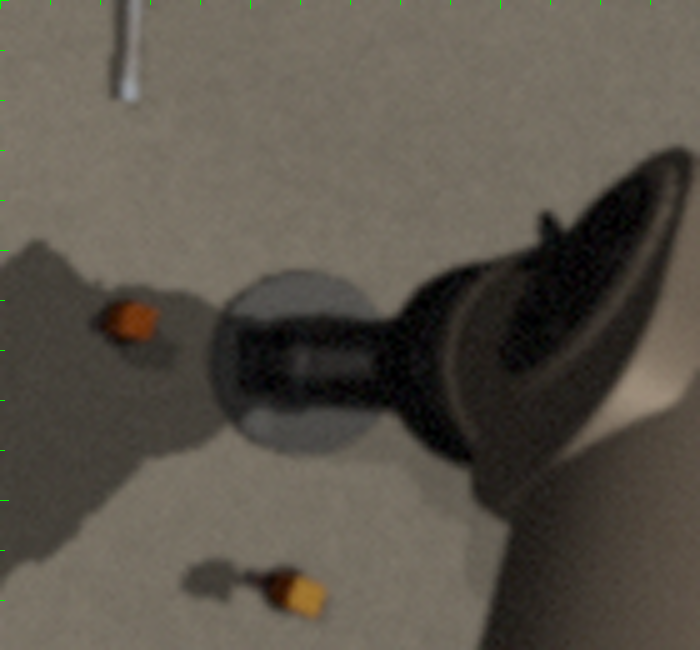

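Call:
arm_command(
  increments=[
    {"travel": [-0.05,0.1,0],"spin": 0},
    {"travel": [-0.05,0.1,0],"spin": 0},
    {"travel": [-0.05,0.1,0],"spin": 0},
    {"travel": [-0.05,0.1,0],"spin": 0},
    {"travel": [-0.05,0.1,0],"spin": 0},
    {"travel": [-0.05,0.1,0],"spin": 0},
    {"travel": [-0.05,0.1,0],"spin": 0},
    {"travel": [-0.05,0.1,0],"spin": 0},
    {"travel": [-0.05,0.1,0],"spin": 0},
    {"travel": [-0.05,0.1,0],"spin": 0},
    {"travel": [-0.05,0.1,0],"spin": 0},
    {"travel": [-0.05,0.1,0],"spin": 0},
  ],
  gripper=1.5,
  force=50,
)

```text
t: 14.63
eef_pos: [0.5321, -0.3007, 0.1238]
tool_rot: [0.0, 0.0, 1.0, -0.0]
contact_force: [0.2, -0.1, 2.6]
gripper_width: 0.226
```

```bash
python3 go.py 0.532 -0.3005 0.25 1.571; python3 - <<'E'
from h import *
s=cam("side")
crop(s,310,80,130,130,5,"j.png")
E
```

```text
t 14.63 pos [ 0.5321 -0.3007  0.1238] ya 1.570 tilt 0.0004  F [ 0.22 -0.05  2.58] w 0.226
travel cm [ 1.000e-02  1.000e-02 -1.262e+01] spin -0.001 n>= 3.0
```

View pics/j.png

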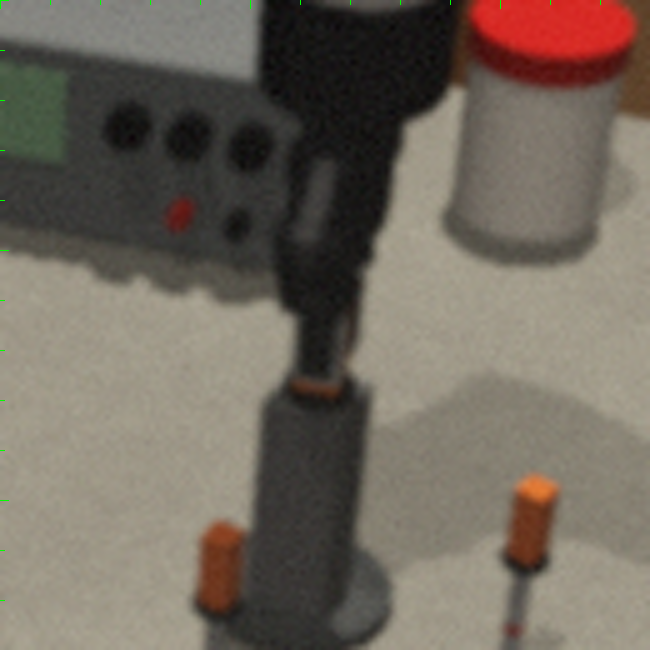

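Call:
arm_command(
  increments=[
    {"travel": [0,0,-0.3],"spin": 0},
    {"travel": [0,0,-1],"spin": 0},
    {"travel": [0,0,-2],"spin": 0},
    {"travel": [0,0,-3.3],"spin": 0},
    {"travel": [0,0,-4.8],"spin": 0},
    {"travel": [0,0,-6.4],"spin": 0},
    {"travel": [0,0,-8],"spin": 0},
    {"travel": [0,0,-9.6],"spin": 0},
    {"travel": [0,0,-11],"spin": 0},
    {"travel": [0,0,-12.2],"spin": 0},
    {"travel": [0,0,-13],"spin": 0},
    {"travel": [0,0,-13],"spin": 0},
  ],
)

```text
t: 15.68
eef_pos: [0.5328, -0.3011, 0.2558]
tool_rot: [0.002, 0.0, 1.0, -0.001]
contact_force: [0.9, -0.5, -0.3]
gripper_width: 0.228
```

Call:
arm_command(
  increments=[
    {"travel": [0,0,0],"spin": 0},
    {"travel": [0,0,0],"spin": 0},
    {"travel": [0,0,0],"spin": 0},
  ],
)

```text
t: 15.93
eef_pos: [0.5314, -0.3002, 0.2525]
tool_rot: [-0.001, 0.0, 1.0, 0.0]
contact_force: [0.3, -0.5, -2.4]
gripper_width: 0.23
```

```bash
python3 go.py 0.532 -0.3005 0.25 1.571; python3 - <<'E'
from h import *
s=cam("side");t=cam("top")
crop(s,300,20,130,130,5,"k.png"); cv2.imwrite("pics/k_s.png",s["image"])
crop(t,285,230,100,110,7,"k2.png")
E
```

```text
t 15.93 pos [ 0.5314 -0.3002  0.2525] ya 1.570 tilt 0.0019  F [ 0.31 -0.48 -2.44] w 0.230
travel cm [-0.06 -0.03  0.25] spin -0.001 n>= 0.1
```

View pics/k.png

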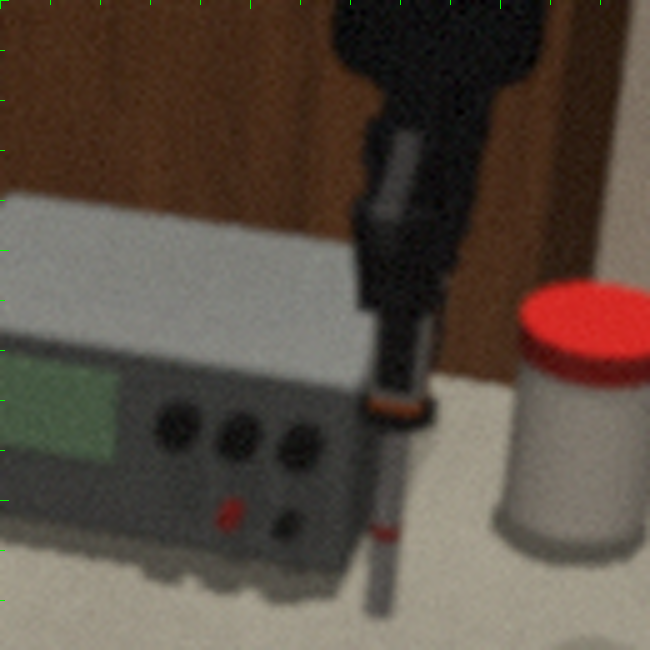

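View pics/k2.png

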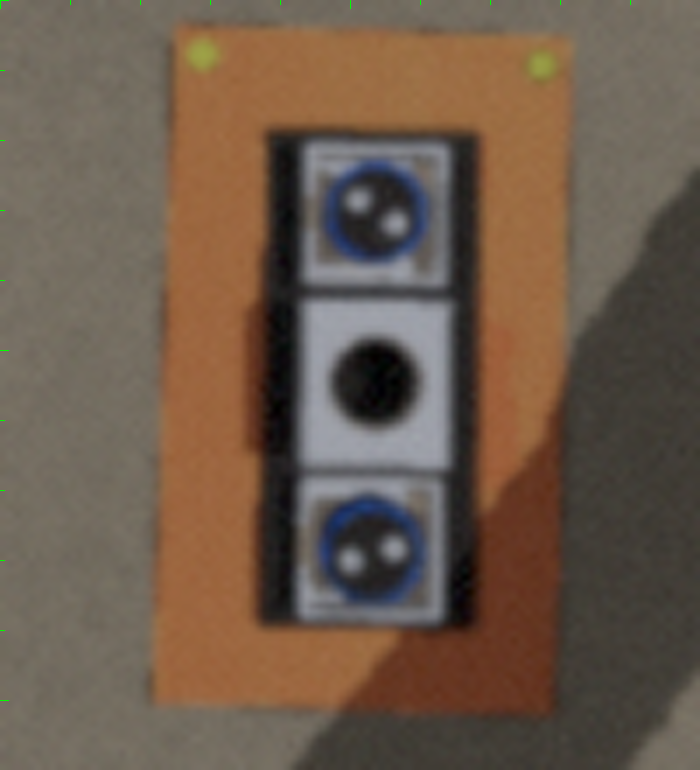

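```bash
python3 - <<'E'
from h import *
s=cam("side");t=cam("top")
print("bore top",onz(t,[[(375.5)/7-.5+285,(382.5)/7-.5+230]],.084))
sub=cv2.cvtColor(t["image"],cv2.COLOR_BGR2GRAY)[270:299,326:351]
m=(sub<70).astype(np.uint8); n,l,st,ce=cv2.connectedComponentsWithStats(m); 
for i in range(1,n):
    if 40<st[i,4]<250: print(ce[i]+[326,270],st[i],onz(t,[ce[i]+[326,270]],.084))
o=bot.get_obs(); p=o["eef_pos"]
tip=p+[0,0,-.1038]  # z: tcp .1238 <-> tip .020
P=[tip,tip+[0,0,.04],tip+[0,0,.09]]
print("tip pred",tip,proj(s,P))
drawpts(s,P+[tip+[a,0,0] for a in(-.006,.006)],"l.png",350,90,60,60,10)
crop(s,290,220,100,90,7,"l2.png")
E
```

```text
bore top [[ 0.50002748 -0.02318592  0.084     ]]
[326.64814815 281.92592593] [ 0  0  6 29 54] [[0.50407186 0.00120642 0.084     ]]
[338.14150943 284.24528302] [  7   9  11  12 106] [[ 0.49981169 -0.02318835  0.084     ]]
tip pred [ 0.53172732 -0.30044877  0.14921282] [[375.41679519 142.08639624]
 [377.15422076 124.94638855]
 [379.4282255  102.37623818]]
```

View pics/l.png

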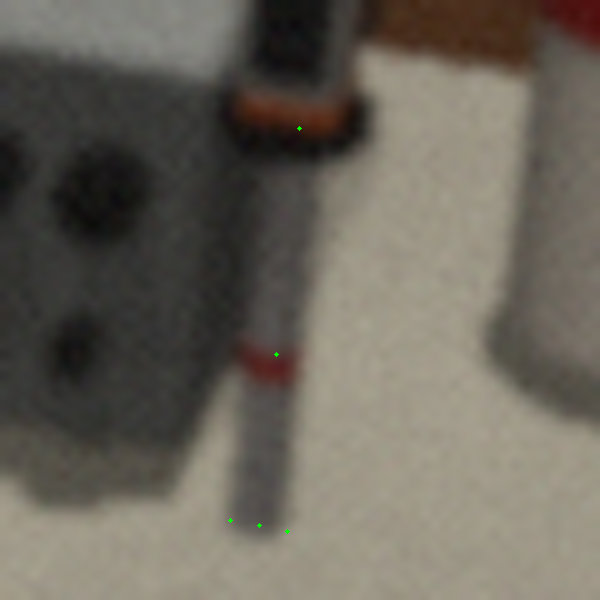

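View pics/l2.png

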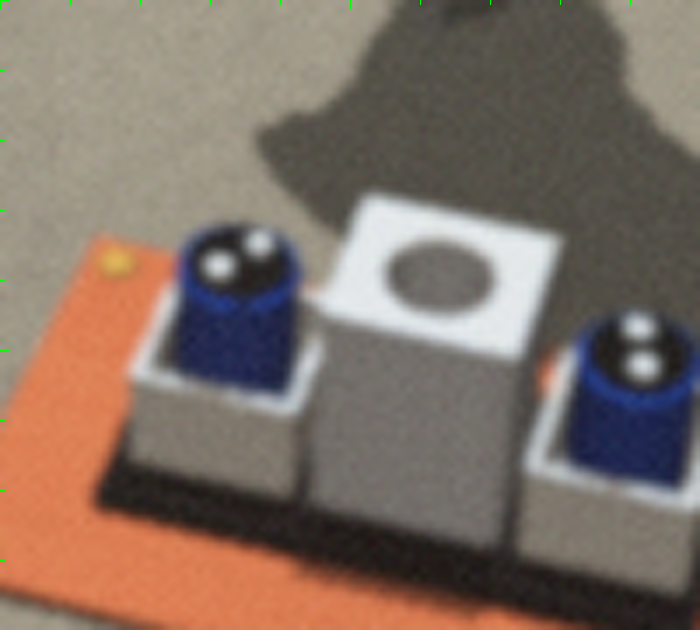

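```bash
python3 - <<'E'
from h import *
s=cam("side")
print("bore side",onz(s,[[440.5/7-.5+290,277.5/7-.5+220]],.084))
E
python3 go.py 0.5 -0.022 0.2525 1.571
```

```text
bore side [[ 0.50016228 -0.02115676  0.084     ]]
t 16.18 pos [ 0.5318 -0.3005  0.2531] ya 1.570 tilt 0.0008  F [-0.49  0.53 -0.6 ] w 0.225
travel cm [ 3.2  27.85  0.07] spin -0.001 n>= 6.7
```

Call:
arm_command(
  increments=[
    {"travel": [0.03,0.3,0],"spin": 0},
    {"travel": [0.15,1.2,0],"spin": 0},
    {"travel": [0.3,2.7,0],"spin": 0},
    {"travel": [0.5,4.5,0],"spin": 0},
    {"travel": [0.75,6.5,0],"spin": 0},
    {"travel": [1,8.7,0],"spin": 0},
    {"travel": [1.25,11,0],"spin": 0},
    {"travel": [1.5,13.3,0],"spin": 0},
    {"travel": [1.8,15.6,0],"spin": 0},
    {"travel": [2.05,17.8,0],"spin": 0},
    {"travel": [2.3,19.9,0],"spin": 0},
    {"travel": [2.5,21.8,0],"spin": 0},
  ],
)

```text
t: 17.18
eef_pos: [0.5066, -0.0803, 0.2537]
tool_rot: [0.0, -0.0, 1.0, 0.0]
contact_force: [0.1, -0.1, -1.2]
gripper_width: 0.229
```

Call:
arm_command(
  increments=[
    {"travel": [0.2,1.8,0],"spin": 0},
    {"travel": [0.38,3.3,0],"spin": 0},
    {"travel": [0.5,4.5,0],"spin": 0},
    {"travel": [0.6,5.3,0],"spin": 0},
    {"travel": [0.67,5.8,0],"spin": 0},
    {"travel": [0.7,6.05,0],"spin": 0},
    {"travel": [0.7,6.05,0],"spin": 0},
    {"travel": [0.7,6.05,0],"spin": 0},
    {"travel": [0.7,6.05,0],"spin": 0},
  ],
)

```text
t: 17.93
eef_pos: [0.5002, -0.0229, 0.2536]
tool_rot: [0.0, 0.001, 1.0, -0.0]
contact_force: [0.3, 0.5, -0.6]
gripper_width: 0.228
```

```bash
cat > chk.py <<'E'
from h import *
import sys
s=cam("side"); o=bot.get_obs(); p=o["eef_pos"]; M=R.from_quat(o["tool_rot"][[1,2,3,0]]).as_matrix()
tip=p-[0,0,.1038]
P=[tip,tip+[0,0,.04],tip+[0,0,.09]]+[[.5,-.022,.084]]+[[.5+.014*np.cos(a),-.022+.014*np.sin(a),.084] for a in np.arange(0,6.2,.52)]
print(tip); drawpts(s,P,sys.argv[1],300,160,110,120,6)
crop(s,300,160,110,120,6,"c"+sys.argv[1])
E
python3 go.py 0.5 -0.022 0.2525 1.571; python3 chk.py m.png
```

```text
t 17.93 pos [ 0.5002 -0.0229  0.2536] ya 1.569 tilt 0.0003  F [ 0.32  0.46 -0.62] w 0.228
travel cm [0.02 0.09 0.11] spin -0.002 n>= 0.0
[ 0.50022495 -0.02284862  0.149772  ]
```

View pics/m.png

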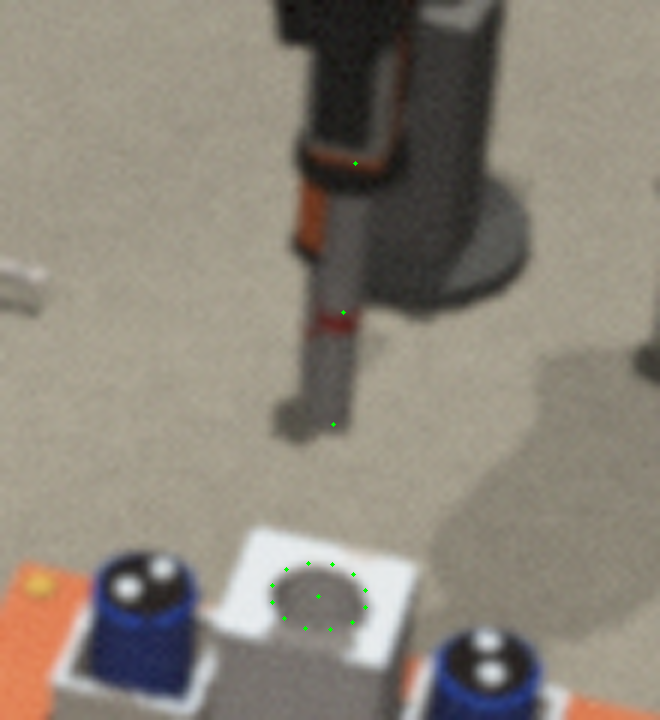

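Call:
arm_command(
  increments=[
    {"travel": [0.1,0,0.3],"spin": 0},
    {"travel": [0.1,0,0.9],"spin": 0},
    {"travel": [0.1,0,1.7],"spin": 0},
    {"travel": [0.1,0,2.6],"spin": 0},
    {"travel": [0.1,0,3.5],"spin": 0},
    {"travel": [0.1,0,4.3],"spin": 0},
    {"travel": [0.1,0,4.9],"spin": 0},
    {"travel": [0.1,0,5.2],"spin": 0},
    {"travel": [0.1,0,5.3],"spin": 0},
    {"travel": [0.1,0,5.3],"spin": 0},
    {"travel": [0.1,0,5.3],"spin": 0},
  ],
)

```text
t: 18.9
eef_pos: [0.4995, -0.022, 0.2009]
tool_rot: [0.0, 0.0, 1.0, 0.0]
contact_force: [-0.6, -0.1, -1.1]
gripper_width: 0.228
```

```bash
python3 go.py 0.5 -0.022 0.1477 1.571; sed -i 's/300,160,110,120,6/320,200,70,80,10/' chk.py; python3 chk.py n.png
```

```text
t 18.90 pos [ 0.4995 -0.022   0.2009] ya 1.570 tilt 0.0006  F [-0.61 -0.1  -1.1 ] w 0.228
travel cm [-0.05  0.    5.32] spin -0.001 n>= 1.3
[ 0.49952118 -0.02200309  0.09719384]
```

View pics/n.png

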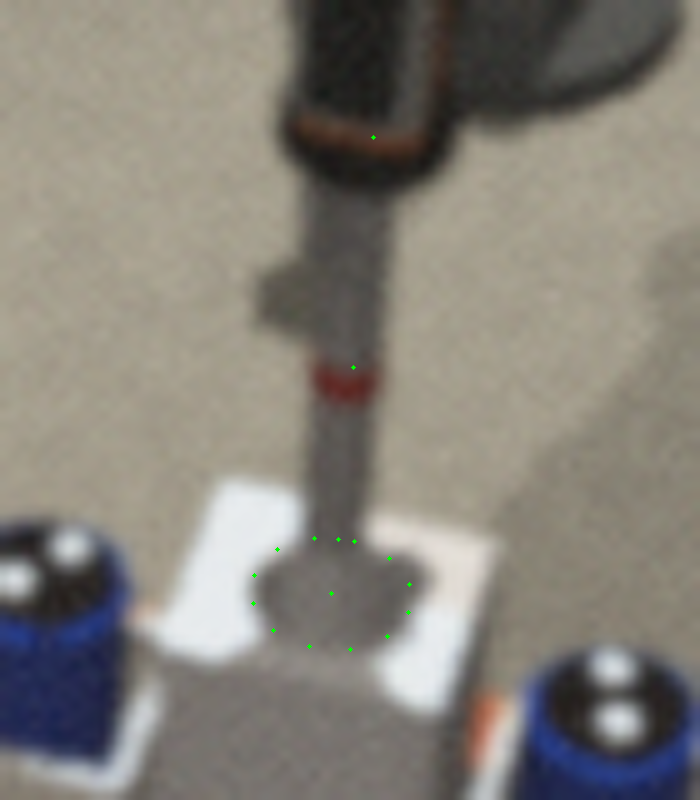

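```bash
cat > rod.py <<'E'
from h import *
import sys
s=cam("side"); o=bot.get_obs(); p=o["eef_pos"]; tip=p-[0,0,.1038]
g=cv2.GaussianBlur(cv2.cvtColor(s["image"],cv2.COLOR_BGR2GRAY).astype(float),(1,3),0)
for z in map(float,sys.argv[1:]):
    u,v=proj(s,[tip+[0,0,z]])[0]; L,Rr=proj(s,[tip+[.006,0,z],tip+[-.006,0,z]])
    r=int(round(v)); row=g[r]; x0=int(u)-9
    print(z,"pred %.1f %.1f"%(u,v),"edges %.1f %.1f"%(L[0],Rr[0]),"x0",x0,row[x0:x0+19].astype(int))
E
python3 rod.py .075 .07 .065 .06 .05 .03 .02 .015 .01
```

```text
0.075 pred 356.3 220.3 edges 352.7 359.8 x0 347 [160 153 136 106  84  73  67  67  73  72  69  78  98 119 136 145 153 159
 159]
0.07 pred 356.1 222.7 edges 352.5 359.6 x0 347 [158 152 131 103  81  74  70  76  79  78  78  95 123 148 159 161 161 160
 163]
0.065 pred 355.9 225.0 edges 352.3 359.4 x0 346 [154 144 134 116  97  80  75  77  77  81  78  79  92 128 151 160 162 158
 159]
0.06 pred 355.7 227.3 edges 352.2 359.2 x0 346 [120 104  93  90  86  77  76  79  81  83  81  81 101 135 152 160 158 159
 156]
0.05 pred 355.3 231.8 edges 351.8 358.7 x0 346 [117 107  96  90  86  82  83  86  83  82  79  88 118 145 157 162 160 156
 159]
0.03 pred 354.5 240.6 edges 351.1 357.9 x0 345 [159 157 159 158 149 130 100  84  86  83  74  84 112 139 152 156 157 156
 156]
0.02 pred 354.1 245.0 edges 350.7 357.5 x0 345 [156 152 152 151 138 120  93  89  88  85  85  93 125 153 158 160 154 159
 158]
0.015 pred 353.9 247.1 edges 350.6 357.3 x0 344 [178 169 166 163 158 142 112  93  86  90  86  84  94 126 152 159 161 155
 154]
0.01 pred 353.8 249.2 edges 350.4 357.1 x0 344 [225 221 217 209 203 177 127  94  89  89  83  85 103 132 154 159 160 159
 157]
```

View pics/cn.png

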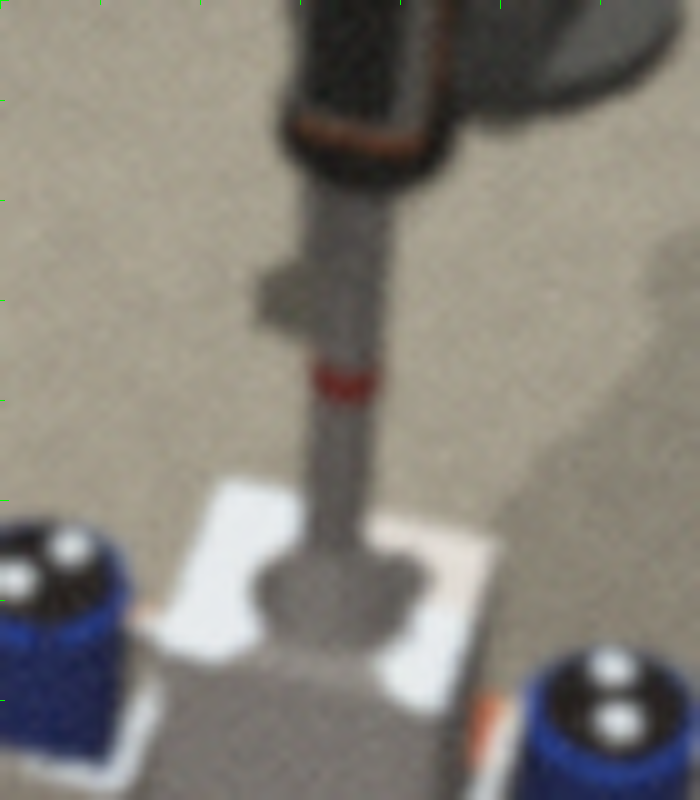

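Call:
arm_command(
  increments=[
    {"travel": [0.05,0,0.2],"spin": 0},
    {"travel": [0.05,0,0.5],"spin": 0},
    {"travel": [0.05,0,0.9],"spin": 0},
    {"travel": [0.05,0,1.3],"spin": 0},
    {"travel": [0.05,0,1.7],"spin": 0},
    {"travel": [0.05,0,2.1],"spin": 0},
    {"travel": [0.05,0,2.4],"spin": 0},
    {"travel": [0.05,0,2.5],"spin": 0},
    {"travel": [0.05,0,2.5],"spin": 0},
  ],
)

```text
t: 19.75
eef_pos: [0.4985, -0.022, 0.1752]
tool_rot: [-0.0, 0.0, 1.0, -0.0]
contact_force: [-0.2, -0.1, -1.2]
gripper_width: 0.23
```

```bash
python3 go.py 0.4995 -0.022 0.149 1.571; python3 chk.py o.png
```

```text
t 19.75 pos [ 0.4985 -0.022   0.1752] ya 1.570 tilt 0.0007  F [-0.22 -0.09 -1.17] w 0.230
travel cm [-0.1   0.    2.62] spin -0.001 n>= 0.6
[ 0.49863364 -0.02203683  0.07164107]
```

View pics/co.png

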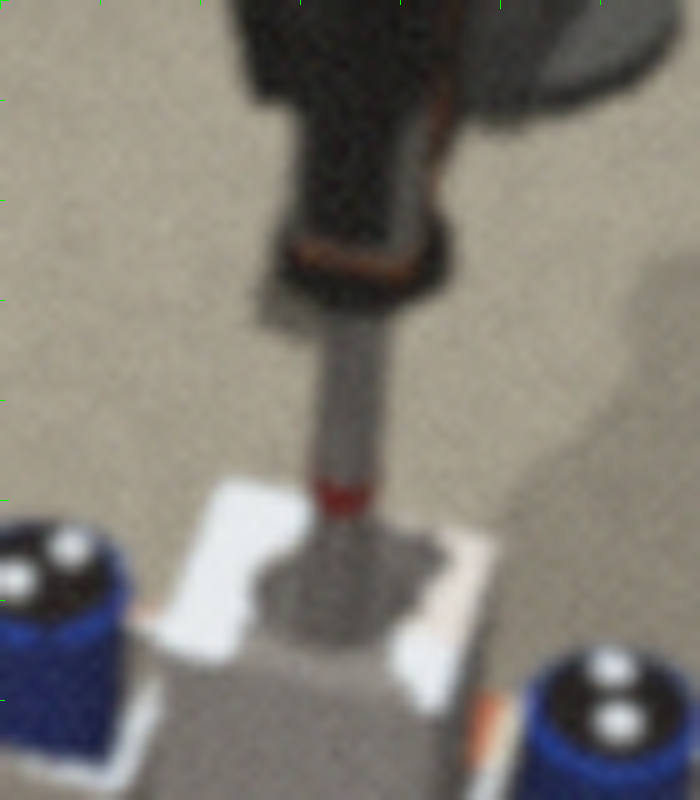

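Call:
arm_command(
  increments=[
    {"travel": [-0.06,0,0.2],"spin": 0},
    {"travel": [-0.06,0,0.5],"spin": 0},
    {"travel": [-0.06,0,0.9],"spin": 0},
    {"travel": [-0.06,0,1.3],"spin": 0},
    {"travel": [-0.06,0,1.7],"spin": 0},
    {"travel": [-0.06,0,2.1],"spin": 0},
    {"travel": [-0.06,0,2.4],"spin": 0},
    {"travel": [-0.06,0,2.55],"spin": 0},
    {"travel": [-0.06,0,2.6],"spin": 0},
    {"travel": [-0.06,0,2.6],"spin": 0},
    {"travel": [-0.06,0,2.6],"spin": 0},
  ],
)

```text
t: 20.72
eef_pos: [0.4994, -0.022, 0.1497]
tool_rot: [0.0, 0.0, 1.0, 0.0]
contact_force: [-0.1, -0.2, -2.0]
gripper_width: 0.225
```

```bash
python3 go.py 0.4995 -0.022 0.149 1.571; python3 chk.py p.png; python3 rod.py .08 .075 .07 .065 .06 .055 .05 .045
```

```text
t 20.72 pos [ 0.4994 -0.022   0.1497] ya 1.570 tilt 0.0002  F [-0.07 -0.17 -1.99] w 0.225
travel cm [-0.01  0.    0.07] spin -0.001 n>= 0.0
[ 0.49945857 -0.02201831  0.0459762 ]
0.08 pred 354.5 241.2 edges 351.1 357.9 x0 345 [157 152 139 122  93  64  46  34  35  33  33  37  44  57  67  90 115 140
 154]
0.075 pred 354.3 243.3 edges 350.9 357.7 x0 345 [155 158 158 152 144 117  81  65  63  65  60  73 101 127 140 146 152 156
 156]
0.07 pred 354.1 245.5 edges 350.7 357.5 x0 345 [156 152 151 151 143 118  87  74  77  80  80  92 122 151 162 157 159 157
 158]
0.065 pred 353.9 247.6 edges 350.6 357.3 x0 344 [205 198 192 185 176 154 121  88  81  79  81  81  98 127 152 158 158 157
 156]
0.06 pred 353.7 249.8 edges 350.4 357.1 x0 344 [232 232 231 229 223 194 139  93  81  77  82  82  97 122 142 153 153 157
 156]
0.055 pred 353.6 251.9 edges 350.2 356.9 x0 344 [234 233 235 232 223 186 126  89  79  80  78  78  89 102 113 120 122 124
 133]
0.05 pred 353.4 254.0 edges 350.0 356.7 x0 344 [233 230 224 211 183 139  99  86  83  84  78  80  87  96 103 102 100 105
 118]
0.045 pred 353.2 256.0 edges 349.9 356.5 x0 344 [225 198 164 135 114  95  84  82  86  85  79  81  82  94 100  95  99 108
 141]
```

View pics/p.png

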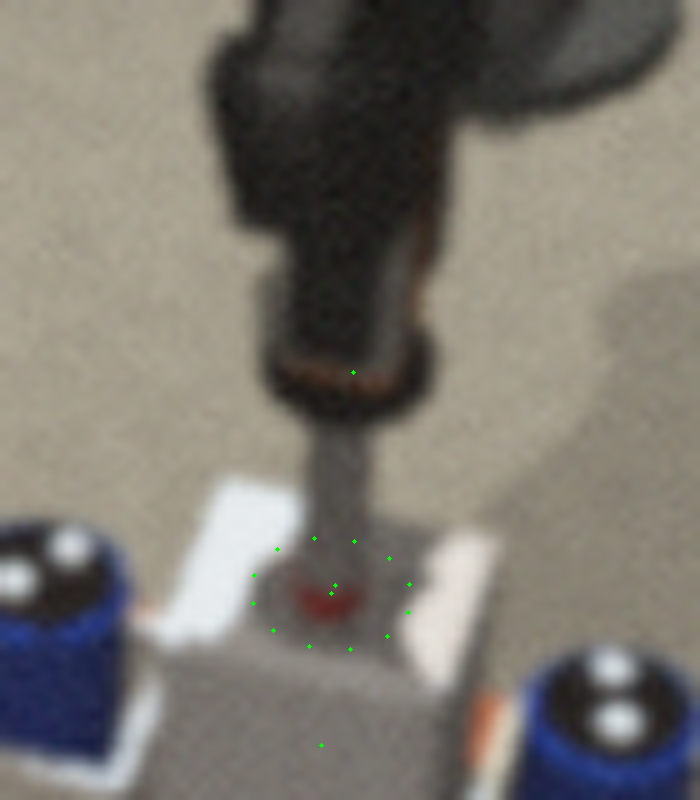

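Call:
arm_command(
  increments=[
    {"travel": [0,0,0],"spin": 0},
    {"travel": [0,0,0],"spin": 0},
    {"travel": [0,0,0],"spin": 0},
    {"travel": [0,0,0],"spin": 0},
    {"travel": [0,0,0],"spin": 0},
    {"travel": [0,0,0],"spin": 0},
  ],
)

```text
t: 21.32
eef_pos: [0.4993, -0.022, 0.1496]
tool_rot: [-0.0, 0.0, 1.0, 0.0]
contact_force: [1.1, 0.1, -1.5]
gripper_width: 0.226
```

```bash
python3 go.py 0.4995 -0.022 0.149 1.571; python3 - <<'E'
from h import *
s=cam("side"); cv2.imwrite("pics/q.png",s["image"]); print(np.abs(bot.get_obs()["joint_vel"]).max())
E
```

```text
t 21.32 pos [ 0.4993 -0.022   0.1496] ya 1.570 tilt 0.0000  F [ 1.07  0.13 -1.48] w 0.226
travel cm [-0.02  0.    0.06] spin -0.001 n>= 0.0
0.002543458683080524
```

View pics/q.png

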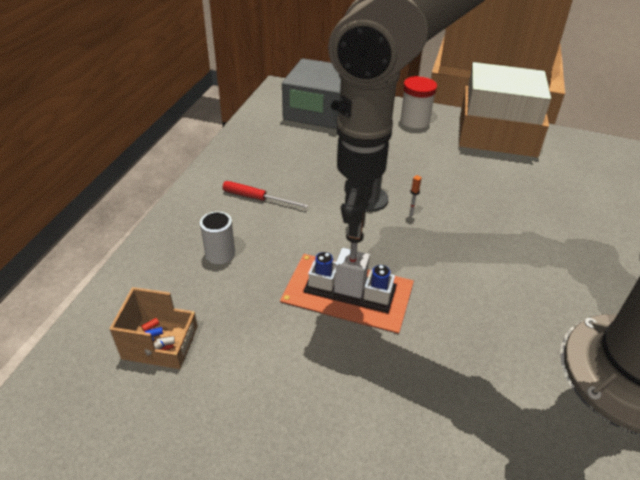

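Everything is in place: the carrier is on the plate with both capacitors standing, the probe is in the bore at about (353,260), and the bystanders haven't moved. I'm handing in.

```bash
python3 -c "
from station import bot
print(bot.hand_in())"
```

```text
the job is handed in; nothing more can be done
None
```

The carrier stands on the middle of the copper plate, and the probe is held upright in its bore with the red band about level with the block top. I handed the job in at about t = 21.4 s; hand-in gave no verdict.

**Carrier:** I gripped it across the block, lifted it level, and set it down lengthwise with the jaws open and clear. Measured in the images, its bore is at about (0.500, −0.022), against a plate centre of about (0.500, −0.022). Both capacitors are standing in their cells.

**Probe:** I took the largest of the three orange-handled probes, the one in the stand. The last checks showed:
- **Position:** the fingertips (TCP) are at (0.4993, −0.0220), within about 1 mm of the bore axis.
- **Depth:** the tip is about 38 mm below the mouth by the arm's reading.
- **Tilt and motion:** the tool tilt is about 0, the rod showed no visible tilt just before it entered the bore, and the joints are still to 0.003 rad/s.
- **Contact:** wrist forces stayed at the noise level of 1–2 N, so there is no sign of the probe touching, but that noise is well above the 0.2 N contact limit. The last image shows a gap round the rod.

**Bystanders:** in the last side picture the bin, silver can and screwdriver are where they started.

**Disagreements:**
- The side camera drew the rod about 0.6 pixel (about 1 mm) towards +x and the band 2–3 mm lower than the arm's reading. I corrected most of the x difference and left the depth, because it was well within tolerance.
- The two cameras differed by 2 mm on the bore's y (−0.023 and −0.021), so I aimed between them.

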